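# Find the lid board that rocks and push it open

## Robot

A 7-joint arm with a two-finger parallel gripper is mounted at the origin on the work surface. World frame = base frame: x ahead of the robot, y to its left, z up, the work surface at z = 0. Lengths are in m, angles in rad, forces in N, time in s.
With the tool pointing down it reaches from about 0.425 to 0.925 m from the base axis. Payload 6.8 kg.
Tool frame: the origin (TCP) lies on the front face of the gripper's body, between the roots of the fingers; the fingertips stand 73 mm ahead of it and the grasp point (between the pads) lies 54 mm ahead of it; z points along the fingers, y is the line along which they close (so a half turn about z gives the same grasp; the last joint's range is limited). The gripper opens to 85 mm and grips with 20 to 120 N. Pads are 22 mm wide; open, the fingers measure 114 mm over their backs; the gripper's body (76 mm by 85 mm) begins 54 mm behind the grasp point. The pads swing forward as they close: fully open they stand 13 mm farther back than shut.
Start: joints at [-0.108, 0.477, 0.022, 1.555, -0.011, 1.109, -0.083], TCP at [0.675, 0, 0.304] pointing down, gripper open.
Joint ranges: [-2.96, 2.96], [-0.34, 2.1], [-1.41, 1.46], [0.24, 2.44], [-1.37, 4.51], [0.17, 1.92], [-2.96, 2.96]. Speed limits (rad/s): [2.39, 2.39, 3.14, 3.14, 3.14, 3.14, 3.14].

## Interface

Orientations are given as a unit quaternion [w, x, y, z].
In Python, from station import bot, optics gives the robot as it stands.
- The arm moves only by the tool drive_tool, never from a script. Its argument "deltas" is a list of rows, each an object with "gripper": the closure in counts, from 0 (fully open) to 255 (shut); "offset": the shift along the tool's x, y, z in units of 1000 mm (1.0 is 1000 mm), a list of three; "angular": the turn, a rotation vector about the tool's x, y, z in units of 45 degrees (1.0 is 45 degrees), a list of three. In form: [{"gripper": gripper, "offset": [dx, dy, dz], "angular": [rx, ry, rz]}, ...]. A call has 1 to 5 rows; each row is the pose to reach, as a shift and turn from the pose commanded when the call began, along the tool's axes at that moment; what a row does not reach only later rows make up. A row lasts 1/10 s, in which the tool goes at most 50 mm and 8.59 degrees, less where a joint would pass 70% of its speed; a pose out of reach is approached as far as the arm can. A call with a number of a shift or a turn outside -1 to 1 is refused whole. A call with a gripper value outside its range is refused whole. The fingers move at their own pace and stop on an object; "grip_force" is the grip in N (left out, the last holds). Time passes only in rows, so rows that repeat a pose let the fingers close. It gives the time, the measured TCP pose, the force, the opening and the grip force at its end, in the units of the state.
- bot.get_obs(): the state, without advancing time (a new reading comes with each control period).
- optics.read_camera(name): name is "scene" or "side" or "wrist"; returns the picture (420x560x3 uint8, blue, green, red); there is no depth.
- optics.camera_model(name): a dict with "fx", "fy", "cx", "cy" (pixels), "cam_to_world" (4x4, takes a point from camera to world coordinates). Camera axes: x right, y up, looking along -z (the intrinsics and any distortion apply to the point x, -y, -z); pixel columns grow to the right and rows downward; lengths in m; the calibration is good to about 2 mm. A picture is of the moment at which its call begins: read the wrist's pose just before it. camera_model takes no time and is no camera call; for the wrist camera it gives the pose at the moment of the call.
- bot.hand_in(): hands the job in; it is judged then, once.
The state is a dict: "t": time; "q": joint angles; "joint_vel": joint speeds; "joint_torque": joint torques, N m; "eef_pos": TCP position; "tool_rot": TCP orientation; "contact_force": force on the tool from outside, world axes, zero at the start; "torque": the same for the moment, N m; "gripper_width": opening from 0.0 (shut) to 1.0 (fully open); "grasp_force": force on a finger pad.
Only numpy, scipy, OpenCV 4.12 (cv2) and the standard library are available. Lean on these libraries where they do the work, as an engineer would, in place of code of your own. Each camera call takes 0.05 s, during which the arm holds its last target. There are 200 camera calls.

## Task

The storage box on the bench has four identical lid boards, each on a pivot across its middle; three are packed up from beneath and sit firm, one is not. With the fingertips press the boards one after another near an end until you find the one that rocks, then push that end down until the board stands open at 40 degrees or more, and leave it open with the hand clear. Only press and push: pick nothing up, and leave the other things on the bench and the box where they are.

Things in the scene. Friction and masses are not known exactly. Their poses are not given: they have to be found in the camera images.
- box: pine storage box fixed to the bench: 150 mm deep (own x), 500 mm wide (own y), 100 mm high; origin at the centre of its underside, own x points away from the robot. Its top is flat at 100 mm: in the middle four identical lid boards side by side (92 mm pitch along y) lie flush between 12 mm rails; the 60 mm wide deck at either end is solid. Under each board is a well 124 mm (x) by 80 mm (y), free to at least 75 mm below the top where the board is not packed
- board_1_top (a point): centre of the top face of lid board 1 of 4 (counted from the robot's left), right above its pivot, which crosses the board's middle along the box's y, 6 mm below the face; the board is 120 (x) x 76 (y) x 12 mm; the point tilts with it; axes as the box's when level
- board_1 (a joint): tilt of lid board 1, rad: 0 flush, + far end down, - near end down (stops at 1.0 either way). The free board is balanced, turns against light friction (2 N pressed 40 mm from the pivot) and stays where left; its other end rises as the pressed one sinks. A packed board is firm, gives under 0.03 rad: press it with no more than about 20 N. Pressed over the pivot neither moves
- board_2_top (a point): centre of the top face of lid board 2 of 4 (counted from the robot's left), right above its pivot, which crosses the board's middle along the box's y, 6 mm below the face; the board is 120 (x) x 76 (y) x 12 mm; the point tilts with it; axes as the box's when level
- board_2 (a joint): tilt of lid board 2, rad: 0 flush, + far end down, - near end down (stops at 1.0 either way). The free board is balanced, turns against light friction (2 N pressed 40 mm from the pivot) and stays where left; its other end rises as the pressed one sinks. A packed board is firm, gives under 0.03 rad: press it with no more than about 20 N. Pressed over the pivot neither moves
- board_3_top (a point): centre of the top face of lid board 3 of 4 (counted from the robot's left), right above its pivot, which crosses the board's middle along the box's y, 6 mm below the face; the board is 120 (x) x 76 (y) x 12 mm; the point tilts with it; axes as the box's when level
- board_3 (a joint): tilt of lid board 3, rad: 0 flush, + far end down, - near end down (stops at 1.0 either way). The free board is balanced, turns against light friction (2 N pressed 40 mm from the pivot) and stays where left; its other end rises as the pressed one sinks. A packed board is firm, gives under 0.03 rad: press it with no more than about 20 N. Pressed over the pivot neither moves
- board_4_top (a point): centre of the top face of lid board 4 of 4 (counted from the robot's left), right above its pivot, which crosses the board's middle along the box's y, 6 mm below the face; the board is 120 (x) x 76 (y) x 12 mm; the point tilts with it; axes as the box's when level
- board_4 (a joint): tilt of lid board 4, rad: 0 flush, + far end down, - near end down (stops at 1.0 either way). The free board is balanced, turns against light friction (2 N pressed 40 mm from the pivot) and stays where left; its other end rises as the pressed one sinks. A packed board is firm, gives under 0.03 rad: press it with no more than about 20 N. Pressed over the pivot neither moves
- square: small try square lying flat, 115 x 50 mm, 10 mm high, on the flat deck at the box's left (+y) end; origin under its middle; loose, to be left alone
- tape: black tape measure lying flat, 76 x 48 mm, 22 mm high, on the flat deck at the box's right (-y) end; origin under its middle; loose, to be left alone
- cup_1: white cup, 76 mm across, 88 mm high, beyond the box; origin at the centre of its underside; loose, to be left alone
- cup_2: white cup like the other, beyond the box; origin at the centre of its underside; loose, to be left alone
- bottle: white drinking bottle, 68 mm across, 190 mm high, right of the box; origin at the centre of its underside; loose, to be left alone
- tray: open red plastic tray, 200 x 130 x 40 mm, left of the box; origin at the centre of its underside; loose, to be left alone
- offcut: pine offcut, 60 x 110 x 22 mm, beyond the box; origin at the centre of its underside; loose, to be left alone
- hammer: hammer lying roughly along y, about 240 mm long, to the left between robot and box; origin at the underside of its middle; loose, to be left alone

How it is judged:
At the end, for the whole second after the job is handed in: one board stands tilted by at least 0.6 rad (34 degrees) either way and at rest, the other three are within 0.08 rad of flush, and every loose thing is within 25 mm of where it started ((((value of joint board_1 above 0.6 rad or value of joint board_1 below -0.6 rad) and not (value of joint board_2 above 0.08 rad or value of joint board_2 below -0.08 rad) and not (value of joint board_3 above 0.08 rad or value of joint board_3 below -0.08 rad) and not (value of joint board_4 above 0.08 rad or value of joint board_4 below -0.08 rad)) or ((value of joint board_2 above 0.6 rad or value of joint board_2 below -0.6 rad) and not (value of joint board_1 above 0.08 rad or value of joint board_1 below -0.08 rad) and not (value of joint board_3 above 0.08 rad or value of joint board_3 below -0.08 rad) and not (value of joint board_4 above 0.08 rad or value of joint board_4 below -0.08 rad)) or ((value of joint board_3 above 0.6 rad or value of joint board_3 below -0.6 rad) and not (value of joint board_1 above 0.08 rad or value of joint board_1 below -0.08 rad) and not (value of joint board_2 above 0.08 rad or value of joint board_2 below -0.08 rad) and not (value of joint board_4 above 0.08 rad or value of joint board_4 below -0.08 rad)) or ((value of joint board_4 above 0.6 rad or value of joint board_4 below -0.6 rad) and not (value of joint board_1 above 0.08 rad or value of joint board_1 below -0.08 rad) and not (value of joint board_2 above 0.08 rad or value of joint board_2 below -0.08 rad) and not (value of joint board_3 above 0.08 rad or value of joint board_3 below -0.08 rad))) and velocity of joint board_1 between -0.05 and 0.05 rad/s and velocity of joint board_2 between -0.05 and 0.05 rad/s and velocity of joint board_3 between -0.05 and 0.05 rad/s and velocity of joint board_4 between -0.05 and 0.05 rad/s and distance of each of square, tape, cup_1, cup_2, bottle, tray, offcut, hammer from where it was at the start of the episode below 0.025 m); the robot touches nothing.
It fails at once if a loose thing is shifted by more than 40 mm, lifted or carried (distance of any of square, tape, cup_1, cup_2, bottle, tray, offcut, hammer from where it was at the start of the episode above 0.04 m).
It also fails if it takes over 48 s, if anything falls off the work surface, if the arm or the gripper's body presses on something with over 40 N, if the wrist force passes 120 N, or if a joint passes its speed limit or range.

## Working session

There is one attempt and no reset: what is moved stays moved. The work goes in short steps, Python scripts to look and compute and a tool call to move; the robot and the scene stay as the last step left them, time stands still between calls to the robot, and variables do not carry over. Pictures are saved under pics/ and viewed, at most 10 in all, crops included, and the job is handed in when it is done.

Besides the shell and the picture viewer there is one more tool, called after "Request:" as a command line: name --argument value ..., lists and objects as JSON in quotes. drive_tool: Moves the arm, as the interface text tells. Its arguments: {"type":"object","properties":{"deltas":{"type":"array"},"grip_force":{"type":"number"}},"required":["deltas"]}

```bash
mkdir -p pics
python3 - <<'E'
from station import bot, optics
import cv2,numpy as np
o=bot.get_obs();print(o['t'],o['eef_pos'],o['tool_rot'],o['contact_force'],o['gripper_width'])
for n in ["scene","side"]:
    cv2.imwrite(f"pics/{n}0.png",optics.read_camera(n)); m=optics.camera_model(n);print(n,m)
E
```

```text
0.0 [ 6.74547038e-01 -9.93974351e-06  3.02922761e-01] [-5.88848584e-04  7.07094187e-01  7.07118791e-01 -6.92306974e-04] [ 0.10206081 -0.58158694 -0.00289031] 1.0001940299423409
scene {'fx': 526.5409590595315, 'fy': 526.5409590595315, 'cx': 279.9219184190901, 'cy': 212.4126901761583, 'cam_to_world': array([[-0.51395529, -0.54011719,  0.66642583,  1.46395989],
       [ 0.8575068 , -0.34438066,  0.38220944,  0.56555288],
       [ 0.02306628,  0.76790324,  0.64015042,  1.01692479],
       [ 0.        ,  0.        ,  0.        ,  1.        ]])}
side {'fx': 497.51599706458563, 'fy': 497.51599706458563, 'cx': 272.07143978737076, 'cy': 210.82602235873563, 'cam_to_world': array([[-0.94669055,  0.15271291, -0.28364726,  0.08005319],
       [-0.32194686, -0.4793333 ,  0.81644951,  1.37753064],
       [-0.0112792 ,  0.86424438,  0.50294575,  0.93423845],
       [ 0.        ,  0.        ,  0.        ,  1.        ]])}
```

View pics/scene0.png

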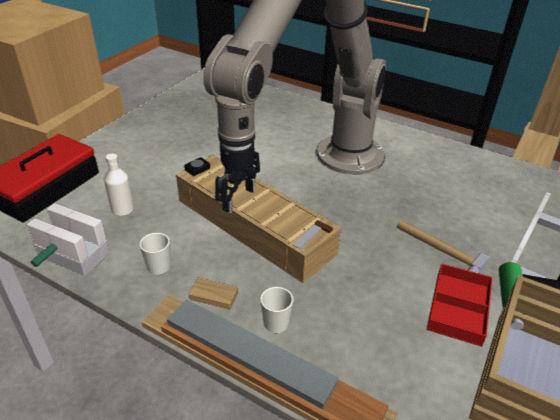

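View pics/side0.png

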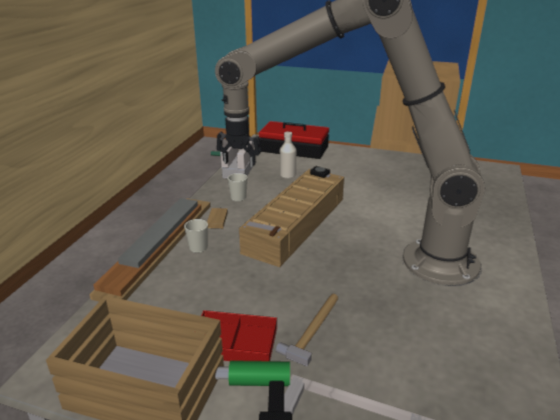

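The scene view shows the box from (178,180) to (338,235), with its lid uncovered except near the hand. In the side view its top runs from about (245,222) to (345,180). I'll enlarge both to read the corners.

Run:
```python
import cv2,numpy as np
a=cv2.imread("pics/scene0.png")[150:280,165:350]; b=cv2.imread("pics/side0.png")[160:265,235:355]
a=cv2.resize(a,None,fx=4,fy=4,interpolation=cv2.INTER_CUBIC)
b=cv2.resize(b,None,fx=5,fy=5,interpolation=cv2.INTER_CUBIC)
cv2.imwrite("pics/a.png",a);cv2.imwrite("pics/b.png",b)
```

```text
(no output)
```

View pics/a.png

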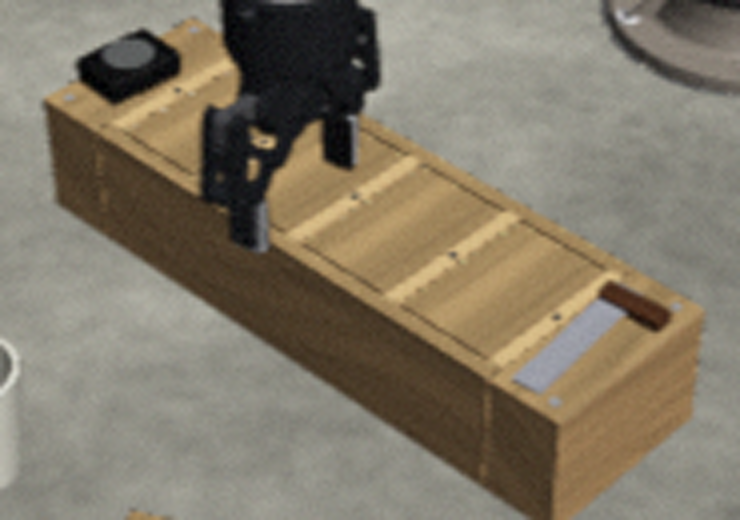

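View pics/b.png

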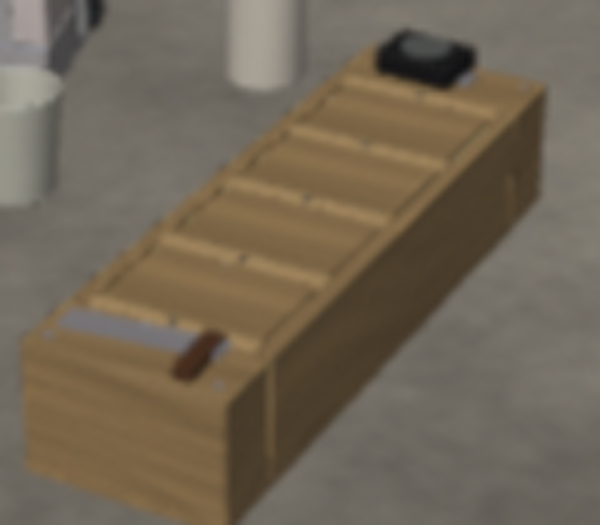

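The crops show the four top corners. In the scene crop they are (46,100), (200,18), (703,310) and (558,422). In the side crop they are (24,342), (230,402) and (547,90). The pivot screws show on the rails in both.

```bash
cat > h.py <<'E'
import numpy as np
from station import bot, optics
def ray(n,u,v,z):
    m=optics.camera_model(n);T=m['cam_to_world']
    d=T[:3,:3]@[(u-m['cx'])/m['fx'],-(v-m['cy'])/m['fy'],-1]
    return T[:3,3]+d*(z-T[2,3])/d[2]
E
python3 - <<'E'
from h import *
np.set_printoptions(precision=4,suppress=True)
A=[(46,100),(200,18),(703,310),(558,422),(178,90),(355,197),(453,255),(557,317)]
B=[(362,48),(547,90),(230,402),(24,342),(421,95),(307,197),(242,259),(173,321)]
P=np.array([ray("scene",165+(u+.5)/4-.5,150+(v+.5)/4-.5,.1)[:2] for u,v in A])
Q=np.array([ray("side",235+(u+.5)/5-.5,160+(v+.5)/5-.5,.1)[:2] for u,v in B])
print(np.hstack([P,Q]))
for M in (P,Q):
    d=M[7]-M[4]; e=(M[2]-M[1]+M[3]-M[0]); yaw=np.arctan2(-d[0],d[1]);print(np.linalg.norm(d),yaw,np.arctan2(-e[0],e[1]),M[:4].mean(0),(M[7]+M[4])/2)
E
```

```text
[[ 0.5248 -0.3302  0.5247 -0.3225]
 [ 0.3754 -0.2999  0.3731 -0.2934]
 [ 0.4755  0.1841  0.4694  0.1817]
 [ 0.6191  0.1539  0.614   0.1564]
 [ 0.4621 -0.2562  0.4611 -0.2568]
 [ 0.4986 -0.0751  0.4976 -0.0792]
 [ 0.5159  0.0155  0.5147  0.0158]
 [ 0.5335  0.1059  0.5328  0.104 ]]
0.36908844417141 -0.19463301886590545 -0.19825071803887045 [ 0.4987 -0.073 ] [ 0.4978 -0.0752]
0.3679018070685541 -0.1961501610575185 -0.192137943503734 [ 0.4953 -0.0694] [ 0.4969 -0.0764]
```

Request:
drive_tool --deltas '[{"gripper": 255,"offset": [0.051,-0.107,0],"angular": [0,0,-0.875]},{"gripper": 255,"offset": [0.051,-0.107,0],"angular": [0,0,-0.875]},{"gripper": 255,"offset": [0.051,-0.107,0],"angular": [0,0,-0.875]},{"gripper": 255,"offset": [0.051,-0.107,0],"angular": [0,0,-0.875]},{"gripper": 255,"offset": [0.051,-0.107,0],"angular": [0,0,-0.875]}]'

```text
t: 0.6
eef_pos: [0.5671, 0.0515, 0.3038]
tool_rot: [-0.0, 0.425, 0.905, -0.0]
contact_force: [1.2, -0.4, -0.3]
gripper_width: 0.148
grasp_force: 0.0
```

Request:
drive_tool --deltas '[{"gripper": 255,"offset": [0,0,0.09],"angular": [0,0,-0.875]},{"gripper": 255,"offset": [0,0,0.09],"angular": [0,0,-0.875]},{"gripper": 255,"offset": [0,0,0.09],"angular": [0,0,-0.875]},{"gripper": 255,"offset": [0,0,0.09],"angular": [0,0,-0.875]},{"gripper": 255,"offset": [0,0,0.09],"angular": [0,0,-0.875]}]'

```text
t: 1.1
eef_pos: [0.5676, 0.0509, 0.213]
tool_rot: [-0.001, 0.095, 0.995, -0.0]
contact_force: [-0.3, -0.3, 0.3]
gripper_width: -0.002
grasp_force: 0.0
```

```bash
cat > st.py <<'E'
from h import *
from scipy.spatial.transform import Rotation as R
np.set_printoptions(precision=4,suppress=True)
o=bot.get_obs(); p=np.array(o['eef_pos']); r=R.from_quat(o['tool_rot'],scalar_first=True).as_matrix()
y=-.195; X=np.array([np.cos(y),np.sin(y)]);Y=np.array([-np.sin(y),np.cos(y)]); d=p[:2]-[.4974,-.0755]
print(o['t'],p,'box xy',d@X,d@Y,'force',o['contact_force'],'w',o['gripper_width'],'\n',r)
E
python3 st.py; python3 -c "
from h import *;import cv2;cv2.imwrite('pics/s1.png',cv2.resize(optics.read_camera('scene')[130:290,160:360],None,fx=3,fy=3))"
```

```text
1.1 [0.5676 0.0509 0.213 ] box xy 0.04436980012661397 0.13756796086214013 force [-0.3285 -0.3175  0.309 ] w -0.002446619027860396 
 [[-0.9818  0.1899 -0.0017]
 [ 0.1899  0.9818 -0.0001]
 [ 0.0017 -0.0004 -1.    ]]
```

View pics/s1.png

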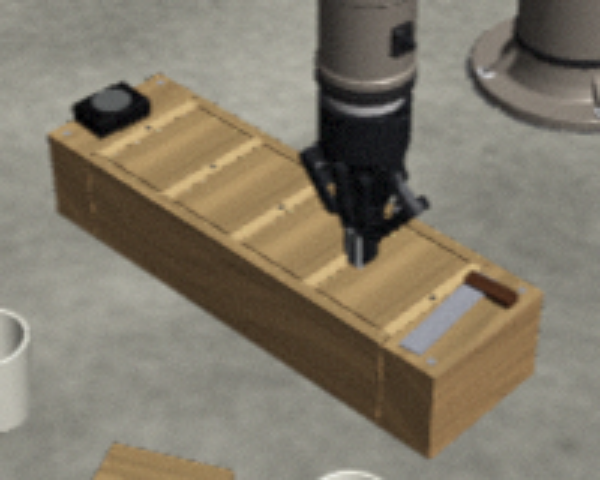

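The shut tips are at about (360,262) in this crop, above the far half of board 1 as intended. Descending gently.

Request:
drive_tool --deltas '[{"gripper": 255,"offset": [0,0,0.034],"angular": [0,0,0]},{"gripper": 255,"offset": [0,0,0.036],"angular": [0,0,0]},{"gripper": 255,"offset": [0,0,0.037],"angular": [0,0,0]},{"gripper": 255,"offset": [0,0,0.038],"angular": [0,0,0]}]'

```text
t: 1.55
eef_pos: [0.5684, 0.0512, 0.1767]
tool_rot: [0.0, 0.098, 0.995, 0.0]
contact_force: [1.0, -0.2, -0.3]
gripper_width: -0.002
grasp_force: 0.0
```

Request:
drive_tool --deltas '[{"gripper": 255,"offset": [0,0,0.001],"angular": [0,0,0]},{"gripper": 255,"offset": [0,0,0.002],"angular": [0,0,0]}]'

```text
t: 1.75
eef_pos: [0.5685, 0.0511, 0.1747]
tool_rot: [0.001, 0.098, 0.995, 0.0]
contact_force: [-0.4, 0.4, -0.1]
gripper_width: -0.004
grasp_force: 0.0
```

Request:
drive_tool --deltas '[{"gripper": 255,"offset": [0,0,0.001],"angular": [0,0,0]},{"gripper": 255,"offset": [0,0,0.002],"angular": [0,0,0]}]'

```text
t: 1.95
eef_pos: [0.5682, 0.051, 0.1727]
tool_rot: [0.0, 0.098, 0.995, -0.0]
contact_force: [-2.9, -0.5, 13.5]
gripper_width: -0.005
grasp_force: 6.6
```

Request:
drive_tool --deltas '[{"gripper": 255,"offset": [0,0,0.001],"angular": [0,0,0]},{"gripper": 255,"offset": [0,0,0.001],"angular": [0,0,0]}]'

```text
t: 2.15
eef_pos: [0.5683, 0.0511, 0.1727]
tool_rot: [0.0, 0.098, 0.995, -0.0]
contact_force: [-5.4, -1.1, 15.2]
gripper_width: -0.0
grasp_force: 7.3
```

Board 1 is firm: 15 N with no travel. Next is board 2.

Request:
drive_tool --deltas '[{"gripper": 255,"offset": [0,0,-0.02],"angular": [0,0,0]},{"gripper": 255,"offset": [0,-0.05,-0.02],"angular": [0,0,0]},{"gripper": 255,"offset": [0,-0.092,-0.02],"angular": [0,0,0]},{"gripper": 255,"offset": [0,-0.092,-0.02],"angular": [0,0,0]},{"gripper": 255,"offset": [0,-0.092,-0.006],"angular": [0,0,0]}]'

```text
t: 2.65
eef_pos: [0.5512, -0.0405, 0.1781]
tool_rot: [0.002, 0.1, 0.995, 0.0]
contact_force: [0.5, 1.0, 0.7]
gripper_width: -0.002
grasp_force: 0.0
```

Request:
drive_tool --deltas '[{"gripper": 255,"offset": [0,0,0.002],"angular": [0,0,0]},{"gripper": 255,"offset": [0,0,0.003],"angular": [0,0,0]},{"gripper": 255,"offset": [0,0,0.004],"angular": [0,0,0]},{"gripper": 255,"offset": [0,0,0.005],"angular": [0,0,0]}]'

```text
t: 3.05
eef_pos: [0.5501, -0.0377, 0.1726]
tool_rot: [-0.0, 0.097, 0.995, 0.0]
contact_force: [-6.1, 0.9, 17.3]
gripper_width: 0.003
grasp_force: 8.4
```

Board 2 is firm too (17 N). Next is board 3.

Request:
drive_tool --deltas '[{"gripper": 255,"offset": [0,0,-0.02],"angular": [0,0,0]},{"gripper": 255,"offset": [0,-0.05,-0.02],"angular": [0,0,0]},{"gripper": 255,"offset": [0,-0.092,-0.02],"angular": [0,0,0]},{"gripper": 255,"offset": [0,-0.092,-0.02],"angular": [0,0,0]},{"gripper": 255,"offset": [0,-0.092,-0.006],"angular": [0,0,0]}]'

```text
t: 3.55
eef_pos: [0.5334, -0.1302, 0.1791]
tool_rot: [0.002, 0.099, 0.995, -0.0]
contact_force: [0.3, 1.2, -0.2]
gripper_width: -0.002
grasp_force: 0.0
```

Request:
drive_tool --deltas '[{"gripper": 255,"offset": [0,0,0.002],"angular": [0,0,0]},{"gripper": 255,"offset": [0,0,0.003],"angular": [0,0,0]},{"gripper": 255,"offset": [0,0,0.004],"angular": [0,0,0]},{"gripper": 255,"offset": [0,0,0.005],"angular": [0,0,0]}]'

```text
t: 3.95
eef_pos: [0.5324, -0.1286, 0.1729]
tool_rot: [0.0, 0.097, 0.995, 0.0]
contact_force: [0.0, 0.6, -0.3]
gripper_width: -0.001
grasp_force: 0.0
```

Request:
drive_tool --deltas '[{"gripper": 255,"offset": [0,0,0.001],"angular": [0,0,0]},{"gripper": 255,"offset": [0,0,0.002],"angular": [0,0,0]},{"gripper": 255,"offset": [0,0,0.003],"angular": [0,0,0]}]'

```text
t: 4.25
eef_pos: [0.5325, -0.1287, 0.1725]
tool_rot: [0.0, 0.098, 0.995, -0.0]
contact_force: [-11.0, 3.8, 33.8]
gripper_width: -0.003
grasp_force: 16.6
```

That pressed harder than I meant to (34 N), so I'll use smaller steps from here. Board 3 is firm, so it should be board 4.

Request:
drive_tool --deltas '[{"gripper": 255,"offset": [0,0,-0.02],"angular": [0,0,0]},{"gripper": 255,"offset": [0,-0.05,-0.02],"angular": [0,0,0]},{"gripper": 255,"offset": [0,-0.092,-0.02],"angular": [0,0,0]},{"gripper": 255,"offset": [0,-0.092,-0.02],"angular": [0,0,0]},{"gripper": 255,"offset": [0,-0.092,-0.006],"angular": [0,0,0]}]'

```text
t: 4.75
eef_pos: [0.5151, -0.2211, 0.1771]
tool_rot: [0.002, 0.099, 0.995, -0.001]
contact_force: [0.3, 1.2, 0.3]
gripper_width: -0.0
grasp_force: 0.0
```

Request:
drive_tool --deltas '[{"gripper": 255,"offset": [0,0,0.002],"angular": [0,0,0]},{"gripper": 255,"offset": [0,0,0.003],"angular": [0,0,0]},{"gripper": 255,"offset": [0,0,0.004],"angular": [0,0,0]},{"gripper": 255,"offset": [0,0,0.005],"angular": [0,0,0]}]'

```text
t: 5.15
eef_pos: [0.5145, -0.2185, 0.1709]
tool_rot: [-0.0, 0.097, 0.995, 0.0]
contact_force: [-1.9, 0.4, 1.9]
gripper_width: -0.002
grasp_force: 1.1
```

```bash
python3 st.py
```

```text
5.15 [ 0.5145 -0.2185  0.1709] box xy 0.04448223214536881 -0.13699125623219885 force [-1.9     0.3833  1.9001] w -0.001786339497128852 
 [[-0.9811  0.1936  0.    ]
 [ 0.1936  0.9811  0.0007]
 [ 0.0001  0.0007 -1.    ]]
```

Board 4 gives way under 2 N. Pushing it down.

Request:
drive_tool --deltas '[{"gripper": 255,"offset": [0,0,0.006],"angular": [0,0,0]},{"gripper": 255,"offset": [0,0,0.011],"angular": [0,0,0]},{"gripper": 255,"offset": [0,0,0.016],"angular": [0,0,0]},{"gripper": 255,"offset": [0,0,0.02],"angular": [0,0,0]}]'

```text
t: 5.55
eef_pos: [0.5142, -0.2199, 0.1504]
tool_rot: [0.0, 0.098, 0.995, -0.0]
contact_force: [0.4, -0.3, 3.7]
gripper_width: 0.0
grasp_force: 1.3
```

Request:
drive_tool --deltas '[{"gripper": 255,"offset": [0,0,0.004],"angular": [0,0,0]},{"gripper": 255,"offset": [0,0,0.008],"angular": [0,0,0]},{"gripper": 255,"offset": [0,0,0.012],"angular": [0,0,0]},{"gripper": 255,"offset": [0,0,0.012],"angular": [0,0,0]}]'

```text
t: 5.95
eef_pos: [0.514, -0.2198, 0.1382]
tool_rot: [-0.0, 0.098, 0.995, 0.0]
contact_force: [0.7, -0.2, -0.4]
gripper_width: 0.002
grasp_force: 0.1
```

```bash
python3 st.py; python3 -c "
from h import *;import cv2;cv2.imwrite('pics/s2.png',cv2.resize(optics.read_camera('side')[120:270,230:380],None,fx=4,fy=4))"
```

```text
5.95 [ 0.514  -0.2198  0.1382] box xy 0.04423631724558218 -0.13839641176550782 force [ 0.699  -0.2415 -0.4318] w 0.0018770738168080825 
 [[-0.9807  0.1953 -0.0005]
 [ 0.1953  0.9807  0.0001]
 [ 0.0005 -0.     -1.    ]]
```

View pics/s2.png

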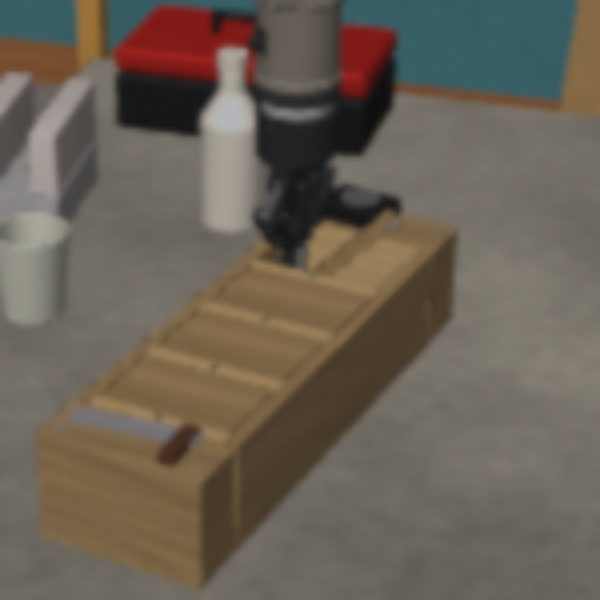

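The side view shows board 4 standing open, with its raised near end at about (390,220) in the crop and the tips in the well. I'll push inward a little for margin, then retreat straight up.

Request:
drive_tool --deltas '[{"gripper": 255,"offset": [0.003,0,0],"angular": [0,0,0]},{"gripper": 255,"offset": [0.006,0,0],"angular": [0,0,0]},{"gripper": 255,"offset": [0.006,0,0],"angular": [0,0,0]}]'

```text
t: 6.3
eef_pos: [0.5084, -0.2185, 0.1393]
tool_rot: [0.001, 0.098, 0.995, -0.0]
contact_force: [3.7, 0.1, 0.2]
gripper_width: -0.0
grasp_force: 1.2
```

Request:
drive_tool --deltas '[{"gripper": 255,"offset": [0,0,-0.02],"angular": [0,0,0]},{"gripper": 255,"offset": [0,0,-0.06],"angular": [0,0,0]},{"gripper": 255,"offset": [0,0,-0.11],"angular": [0,0,0]},{"gripper": 255,"offset": [0,0,-0.16],"angular": [0,0,0]},{"gripper": 255,"offset": [0,0,-0.2],"angular": [0,0,0]}]'

```text
t: 6.8
eef_pos: [0.5075, -0.2184, 0.3415]
tool_rot: [-0.0, 0.098, 0.995, -0.0]
contact_force: [0.6, 0.3, 0.2]
gripper_width: -0.003
grasp_force: 0.0
```

```bash
python3 st.py; python3 -c "
from h import *;import cv2
a=[cv2.resize(optics.read_camera('side')[150:260,235:365],(520,440)),cv2.resize(optics.read_camera('scene')[130:280,165:345],(528,440))]
cv2.imwrite('pics/s3.png',cv2.resize(np.hstack(a),(800,336)))"
```

```text
6.8 [ 0.5075 -0.2184  0.3415] box xy 0.03756244175768556 -0.13820925623532163 force [0.6498 0.2841 0.1646] w -0.0031338721781193008 
 [[-0.9807  0.1953 -0.0002]
 [ 0.1953  0.9807 -0.0002]
 [ 0.0001 -0.0002 -1.    ]]
```

View pics/s3.png

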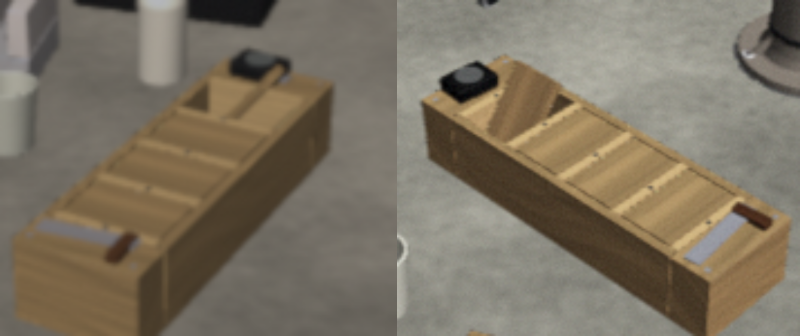

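The views show board 4 open, with its raised end at (288,68) in the side half. The other boards are flush, and the tape and square are in place. I'll check the tilt angle from that corner before handing in.

Run:
```python
from h import *
m=optics.camera_model("side");T=np.linalg.inv(m['cam_to_world'])
y=-.195;X=np.array([np.cos(y),np.sin(y)]);Y=np.array([-np.sin(y),np.cos(y)])
for t in (0,.4,.6,.7,.8,.9,1.):
    bx=-60*np.cos(t)+6*np.sin(t); z=94+60*np.sin(t)+6*np.cos(t)
    p=np.array([.4974,-.0755])+X*bx/1e3-Y*.1
    c=T@[*p,z/1e3,1]; print(t,m['cx']-m['fx']*c[0]/c[2],m['cy']+m['fy']*c[1]/c[2])
```

```text
0 323.71762091421954 191.53426526771443
0.4 322.1634925394064 185.37911697660454
0.6 320.5276547913992 182.45910328109264
0.7 319.5205231394093 181.0941105871454
0.8 318.400989347761 179.81219700855652
0.9 317.1809959786443 178.62704647571152
1.0 315.8736183728656 177.5512372027793
```

Run:
```python
from h import *
import cv2
m=optics.camera_model("side");T=np.linalg.inv(m['cam_to_world'])
y=-.195;X=np.array([np.cos(y),np.sin(y)]);Y=np.array([-np.sin(y),np.cos(y)])
im=cv2.resize(optics.read_camera("side")[155:205,280:350],None,fx=10,fy=10,interpolation=cv2.INTER_CUBIC)
for t,col in ((.6,(0,0,255)),(.8,(0,255,0)),(1.,(255,0,0))):
  for by in (-.1,-.176):
    bx=-60*np.cos(t)+6*np.sin(t); z=94+60*np.sin(t)+6*np.cos(t)
    p=np.array([.4974,-.0755])+X*bx/1e3+Y*by
    c=T@[*p,z/1e3,1]; u,v=m['cx']-m['fx']*c[0]/c[2],m['cy']+m['fy']*c[1]/c[2]
    cv2.circle(im,(int((u-280+.5)*10),int((v-155+.5)*10)),4,col,-1)
cv2.imwrite("pics/z.png",im)
```

```text
(no output)
```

View pics/z.png

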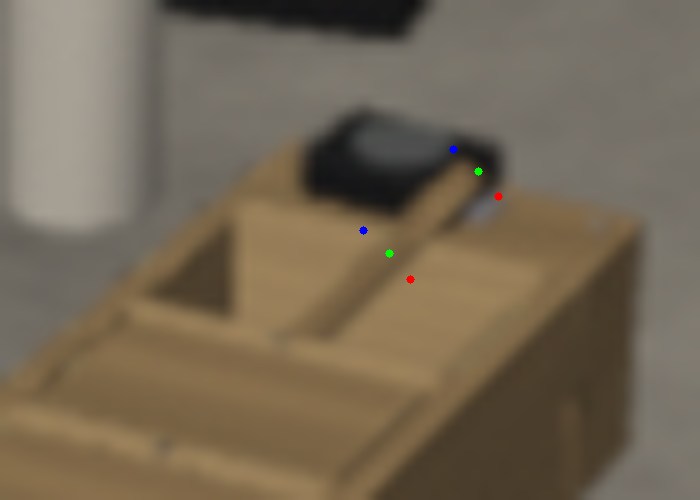

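The raised corner is at about (472,165), just beyond the 0.8 rad marker, so the board stands at roughly 0.85 rad (about 48 degrees). Handing in.

```bash
python3 -c "
from station import bot
print(bot.hand_in())"
```

```text
the job is handed in; nothing more can be done
None
```

Board 4 was the loose one: it now stands open at about 0.85 rad (48°, estimated from the side view) with the hand clear; boards 1–3 pressed firm (board 3 reached 34 N, over the 20 N advised), nothing loose was seen to move, and the job is handed in with no verdict shown.

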